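Load the control and wash racks into the analyser tray

TASK

Finish loading the analyser's tray: stand each green control rack in the lane directly to the left (as seen from the robot) of the grey sample rack with the same cap colour, so that it runs first, and the ivory wash rack with the red caps in the last lane at the tray's right end. Each rack stands squarely in the middle of its lane, its length along the lane and its ends inside the lips, upright and let go. Keep the racks upright on the way, leave the grey racks where they are, and do not disturb the scanner and the pump bottle.

Things in the scene. Friction and masses are not known exactly. Their poses are not given: they have to be found in the camera images.
- sample_purple_center (a point): grey sample rack with five tubes with purple caps, already standing in a lane of the tray, its y axis pointing to the tray's left end; 112 mm long, 24 mm wide; the flat-sided rack body is 64 mm high and the caps reach 84 mm. Given at the centre, half-way up (42 mm above its underside, 22 mm below the top of the rack body): x along its length, y across its width, z up; the two ends are alike. 0.1 to 0.25 kg, loose.
- sample_gold_center (a point): grey sample rack with five tubes with golden-yellow caps, already standing in a lane of the tray, its y axis pointing to the tray's left end; 112 mm long, 24 mm wide; the flat-sided rack body is 64 mm high and the caps reach 84 mm. Given at the centre, half-way up (42 mm above its underside, 22 mm below the top of the rack body): x along its length, y across its width, z up; the two ends are alike. 0.1 to 0.25 kg, loose.
- sample_blue_center (a point): grey sample rack with five tubes with light blue caps, already standing in a lane of the tray, its y axis pointing to the tray's left end; 112 mm long, 24 mm wide; the flat-sided rack body is 64 mm high and the caps reach 84 mm. Given at the centre, half-way up (42 mm above its underside, 22 mm below the top of the rack body): x along its length, y across its width, z up; the two ends are alike. 0.1 to 0.25 kg, loose.
- control_purple_center (a point): green control rack with three tubes with purple caps, standing on the bench at the start; 112 mm long, 24 mm wide; the flat-sided rack body is 64 mm high and the caps reach 84 mm. Given at the centre, half-way up (42 mm above its underside, 22 mm below the top of the rack body): x along its length, y across its width, z up; the two ends are alike. 0.1 to 0.25 kg, loose.
- control_gold_center (a point): green control rack with three tubes with golden-yellow caps, standing on the bench at the start; 112 mm long, 24 mm wide; the flat-sided rack body is 64 mm high and the caps reach 84 mm. Given at the centre, half-way up (42 mm above its underside, 22 mm below the top of the rack body): x along its length, y across its width, z up; the two ends are alike. 0.1 to 0.25 kg, loose.
- control_blue_center (a point): green control rack with three tubes with light blue caps, standing on the bench at the start; 112 mm long, 24 mm wide; the flat-sided rack body is 64 mm high and the caps reach 84 mm. Given at the centre, half-way up (42 mm above its underside, 22 mm below the top of the rack body): x along its length, y across its width, z up; the two ends are alike. 0.1 to 0.25 kg, loose.
- wash_center (a point): ivory-white wash rack with two tubes with red caps, standing on the bench at the start; 112 mm long, 24 mm wide; the flat-sided rack body is 64 mm high and the caps reach 84 mm. Given at the centre, half-way up (42 mm above its underside, 22 mm below the top of the rack body): x along its length, y across its width, z up; the two ends are alike. 0.1 to 0.25 kg, loose.
- tray: fixed aluminium tray, 396 (y) x 152 mm (x), lip 16 mm high and 4 mm thick. Origin under its centre at bench height, floor 6 mm above. Seven lanes along x, dark strips 34 x 138 mm flush with the floor, centred at x = 0, y = -168, -112, -56, 0, 56, 112, 168 mm; +y is the left end (green chevrons), seen from the robot. Grey racks stand at -112, 0, 112 in any order; the other lanes are empty.
- scanner_center (a point): bystander: black hands-free code scanner on a round foot 84 mm across, 157 mm high; given at its centre, 78 mm up.
- gel_center (a point): bystander: pale blue pump bottle, 64 mm across, 174 mm high; given at its centre, 87 mm up.

How it is judged:
At the end, for the whole second after the job is handed in: Control racks one lane (56 mm) left of their grey racks, the wash rack in the rightmost lane: within 12 mm sideways, 15 mm endways, 0.15 rad of the lane's line, 0.08 rad of upright; on the tray floor, released, at rest; grey racks upright, within 15 mm of where they began (y of control_purple_center in the frame of sample_purple_center between 0.044 and 0.068 m and x of control_purple_center in the frame of sample_purple_center between -0.015 and 0.015 m and y of control_gold_center in the frame of sample_gold_center between 0.044 and 0.068 m and x of control_gold_center in the frame of sample_gold_center between -0.015 and 0.015 m and y of control_blue_center in the frame of sample_blue_center between 0.044 and 0.068 m and x of control_blue_center in the frame of sample_blue_center between -0.015 and 0.015 m and y of wash_center in the frame of tray between -0.18 and -0.156 m and x of wash_center in the frame of tray between -0.015 and 0.015 m and angle between the x axis of each of control_purple_center, control_gold_center, control_blue_center, wash_center and the x axis of tray, either way round below 0.15 rad and angle between each of control_purple_center, control_gold_center, control_blue_center, wash_center, sample_purple_center, sample_gold_center, sample_blue_center's own z axis and vertical below 0.08 rad and z of control_purple_center in the frame of tray between 0.043 and 0.053 m and linear speed of each of control_purple, control_gold, control_blue, wash below 0.02 m/s and angular speed of each of control_purple, control_gold, control_blue, wash below 0.2 rad/s and z of control_gold_center in the frame of tray between 0.043 and 0.053 m and z of control_blue_center in the frame of tray between 0.043 and 0.053 m and z of wash_center in the frame of tray between 0.043 and 0.053 m and distance of each of sample_purple_center, sample_gold_center, sample_blue_center from where it was at the start of the episode below 0.015 m); the robot touches nothing.
It fails at once if a rack carried or set down was tipped (over 0.5 rad) (angle between any of control_purple_center, control_gold_center, control_blue_center, wash_center's own z axis and vertical above 0.5 rad).
It fails at once if a grey sample rack was shifted (over 20 mm) (distance of any of sample_purple_center, sample_gold_center, sample_blue_center from where it was at the start of the episode above 0.02 m).
It fails at once if the scanner or the pump bottle was disturbed (over 20 mm) (distance of any of scanner_center, gel_center from where it was at the start of the episode above 0.02 m).
It also fails if it takes over 112 s, if anything falls off the work surface, if the arm or the gripper's body presses on something with over 40 N, if the wrist force passes 120 N, or if a joint passes its speed limit or range.

ROBOT

A 6-joint arm with a two-finger parallel gripper is mounted at the origin on the work surface. World frame = base frame: x ahead of the robot, y to its left, z up, the work surface at z = 0. Lengths are in m, angles in rad, forces in N, time in s.
With the tool pointing down it reaches from about 0.325 to 0.75 m from the base axis. Payload 7.6 kg.
Tool frame: the origin (TCP) lies on the centre line of the jaws, within the pads' length; the fingertips stand tip_extent ahead of it and the grasp point (between the pads) lies 5 mm behind it (tip_extent is the distance from the TCP to the fingertips, in m); z points along the fingers, x is the direction in which the jaws open and shut, and the axes are right-handed (so a half turn about z gives the same grasp; the last joint's range is limited). The gripper opens to 85 mm and grips with 20 to 120 N. Pads are 22 mm wide; open, the fingers measure 114 mm over their backs; the gripper's body (76 mm by 85 mm) begins 54 mm behind the grasp point. The pads swing forward as they close: fully open they stand 13 mm farther back than shut.
Start: joints at [1.059, 0.052, 1.401, -0, 1.689, -0.07], TCP at [0.224, 0.475, 0.245] pointing down, gripper open.
Joint ranges: [-2.9, 2.9], [-0.91, 2.17], [0.12, 2.37], [-1.06, 4.2], [0.26, 2.73], [-2.93, 2.93]. Speed limits (rad/s): [2.57, 2.57, 3.01, 3.14, 3.14, 3.14].

INTERFACE

Orientations are given as a 3x3 rotation matrix whose columns are the frame's x, y, z axes.
In Python, from cell import state, get_image, job_done, tip_extent gives the robot as it stands.
- The arm moves only by the tool play_rows, never from a script. Its argument "series" is one flat list of numbers, 5 for each row, row after row: the shift along the tool's x, y, z in mm, then the turn about the tool's z in rad, then the finger opening in mm, from 0 to 85.4. In form: [tx, ty, tz, twist, fingers, tx, ty, tz, twist, fingers, ...]. A call has 1 to 8 rows; each row shifts and turns the commanded pose from where the row before left it, along the tool's axes as they then stand; what a row does not reach is not made up. A row lasts 1/8 s, in which the tool goes at most 62.5 mm and 10.7 degrees, less where a joint would pass 70% of its speed; a pose out of reach is approached as far as the arm can. A call is refused whole if a number of a shift passes 62.5 or a number of a turn 0.188, either way. A call with a gripper value outside its range is refused whole. The fingers move at their own pace and stop on an object; "squeeze" is the grip in N (left out, the last holds). Time passes only in rows, so rows that do not move let the fingers close. It gives the time, the measured TCP pose, the force and the opening at its end, in the units of the state.
- state(): the state, without advancing time (a new reading comes with each control period).
- get_image(name): name is "scene" or "top" or "wrist"; returns a dict with "img" (480x640x3 uint8, red, green, blue), "fx", "fy", "cx", "cy" (pixels), "distortion" ([k1, k2, p1, p2, k3] as OpenCV has them; the pictures are not rectified), "camera_from_world" (4x4, takes a point from world to camera coordinates). Camera axes: x right, y down, z forward; pixel columns grow to the right and rows downward; lengths in m; the calibration is good to about 2 mm. A picture is of the moment at which its call begins. There is no depth.
- job_done(): hands the job in, once; it reports no verdict.
The state is a dict: "t": time; "qpos": joint angles; "dq": joint speeds; "joint_torque": joint torques, N m; "tcp_pos": TCP position; "eef_rot": TCP orientation; "wrist_force": force on the tool from outside, world axes, zero at the start; "ft_torque": the same for the moment, N m; "grip_width": opening from 0.0 (shut) to 1.0 (fully open).
Only numpy, scipy, OpenCV 4.12 (cv2) and the standard library are available. Lean on these libraries where they do the work, as an engineer would, in place of code of your own. Each camera call takes 0.05 s, during which the arm holds its last target.

## Working session

There is one attempt and no reset: what is moved stays moved. The work goes in short steps, Python scripts to look and compute and a tool call to move; the robot and the scene stay as the last step left them, time stands still between calls to the robot, and variables do not carry over. Pictures are saved under pics/ and viewed, and the job is handed in when it is done.

Besides the shell and the picture viewer there is one more tool, called after ">>>" as name(argument=value, ...) on one line, values as JSON. play_rows: Moves the arm, as the interface text tells. Its arguments: {"type":"object","properties":{"series":{"type":"array"},"squeeze":{"type":"number"}},"required":["series"]}

```bash
mkdir -p pics; ls
cat > h.py <<'E'
import numpy as np, cv2
from cell import state, get_image, job_done, tip_extent
def save(n,f):
    d=get_image(n); cv2.imwrite('pics/'+f,d['img'][:,:,::-1]); return d
E
python3 - <<'E'
from h import *
import pickle
for n in ('scene','top','wrist'):
    d=save(n,n+'0.png'); pickle.dump(d,open(n+'.pkl','wb'))
    print(n,d['fx'],d['cx'],d['cy'],d['distortion']);print(np.round(d['camera_from_world'],3))
print(state(),tip_extent() if callable(tip_extent) else tip_extent)
E
```

```text
pics
scene 522.8938927633985 322.1995871330216 248.22666850424912 [-0.07267546  0.          0.          0.          0.        ]
[[ 0.213  0.977 -0.    -0.135]
 [ 0.825 -0.18  -0.536 -0.413]
 [-0.524  0.114 -0.844  1.573]
 [ 0.     0.     0.     1.   ]]
top 570.491618270832 330.45385057937216 238.05095325190237 [-0.01076052  0.          0.          0.          0.        ]
[[ 0.009 -1.     0.009 -0.005]
 [-0.99  -0.01  -0.142  0.554]
 [ 0.142 -0.007 -0.99   1.163]
 [ 0.     0.     0.     1.   ]]
wrist 339.76085765539597 319.37124549156624 239.15300144370164 [-0.02706029  0.          0.          0.          0.        ]
[[ 0.428  0.904 -0.001 -0.525]
 [ 0.87  -0.411  0.273 -0.034]
 [ 0.246 -0.118 -0.962  0.38 ]
 [ 0.     0.     0.     1.   ]]
{'t': 0.15, 'qpos': array([ 1.05868364e+00,  5.26868530e-02,  1.40147852e+00, -9.81297448e-06,
        1.68857270e+00, -7.03046968e-02]), 'dq': array([-0.00075273, -0.00091078, -0.00087978, -0.00126878,  0.00199893,
       -0.00137607]), 'joint_torque': array([ 1.13365884e-03, -3.81949854e+01, -3.60425019e+01, -3.52465099e-05,
        4.60211406e-03,  4.57042881e-05]), 'tcp_pos': array([0.22436237, 0.47442267, 0.24467517]), 'eef_rot': array([[ 4.27575274e-01,  9.03979579e-01, -5.52781070e-04],
       [ 9.03979025e-01, -4.27575625e-01, -1.00324568e-03],
       [-1.14326932e-03, -7.07394485e-05, -9.99999344e-01]]), 'wrist_force': array([ 0.4457818 , -0.08215488,  0.16557991]), 'ft_torque': array([ 0.01352786,  0.01684802, -0.01776312]), 'grip_width': 0.9984747989089299} 0.014
```

View pics/top0.png

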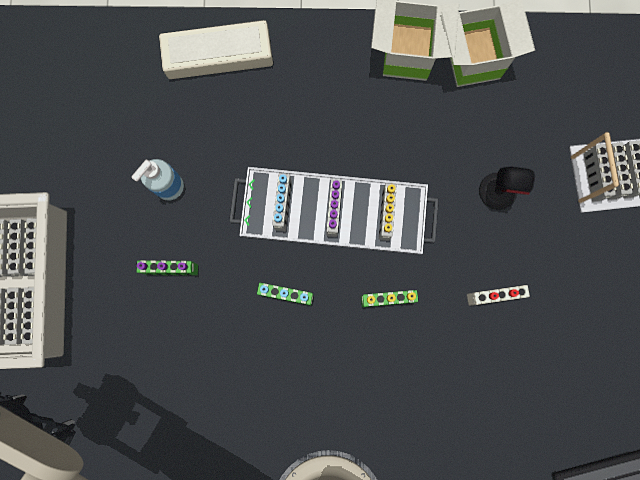

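View pics/scene0.png

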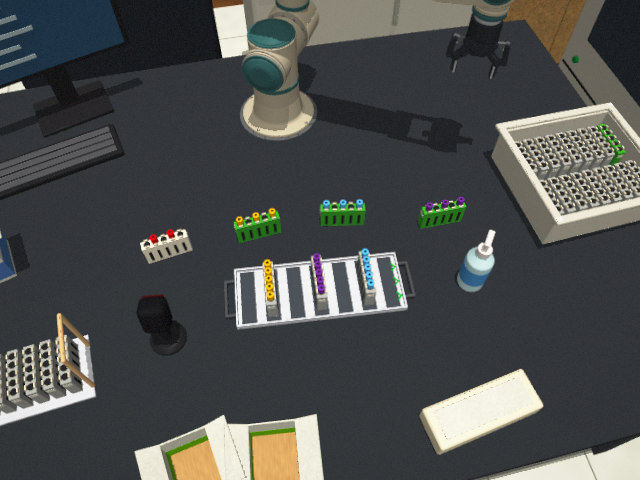

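View pics/wrist0.png

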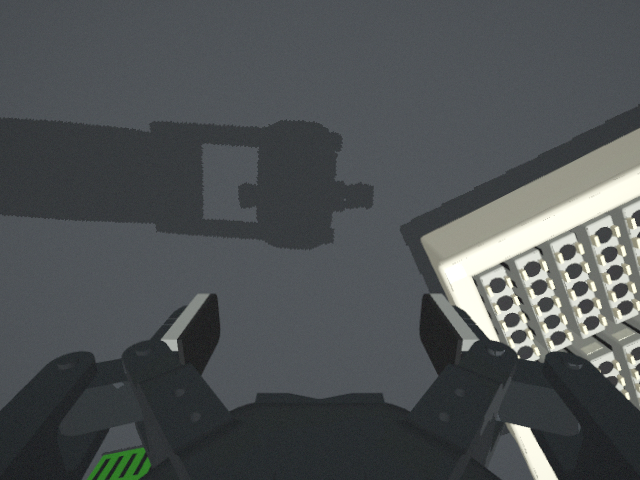

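```bash
cat >> h.py <<'E'
def ray(d,uv):
    K=np.array([[d['fx'],0,d['cx']],[0,d['fy'],d['cy']],[0,0,1]])
    n=cv2.undistortPoints(np.array(uv,float).reshape(-1,1,2),K,np.array(d['distortion'])).reshape(-1,2)
    T=d['camera_from_world'];R=T[:3,:3]
    v=np.c_[n,np.ones(len(n))]@R
    return -R.T@T[:3,3],v
def onplane(d,uv,z):
    c,v=ray(d,uv); return c+v*((z-c[2])/v[:,2])[:,None]
def proj(d,P):
    K=np.array([[d['fx'],0,d['cx']],[0,d['fy'],d['cy']],[0,0,1]])
    T=d['camera_from_world']
    return cv2.projectPoints(np.array(P,float).reshape(-1,1,3),cv2.Rodrigues(T[:3,:3])[0],T[:3,3],K,np.array(d['distortion']))[0].reshape(-1,2)
def hsv(d): return cv2.cvtColor(d['img'],cv2.COLOR_RGB2HSV)
def blobs(m,amin):
    n,l,s,c=cv2.connectedComponentsWithStats(m.astype(np.uint8)); return [(s[i],c[i],l==i) for i in range(1,n) if s[i][4]>=amin]
E
python3 - <<'E'
from h import *
import pickle
d=pickle.load(open('top.pkl','rb')); im=d['img'][:,:,::-1]
cv2.imwrite('pics/c1.png',cv2.resize(im[150:320,130:330],(800,680)[:2] and (704,598),interpolation=cv2.INTER_CUBIC))
cv2.imwrite('pics/c2.png',cv2.resize(im[150:320,330:550],(774,598),interpolation=cv2.INTER_CUBIC))
h=hsv(d);H,S,V=[h[...,i].astype(int) for i in range(3)]
R={'purple':(H>128)&(H<150)&(S>90)&(V>60),'gold':(H>18)&(H<30)&(S>130)&(V>90),'blue':(H>95)&(H<112)&(S>60)&(V>120),'red':((H<6)|(H>174))&(S>150)&(V>80),'green':(H>45)&(H<75)&(S>120)&(V>60)}
for n,m in R.items():
    print(n,[(np.round(c,1).tolist(),int(s[4])) for s,c,_ in blobs(m,8) if 150<c[1]<320])
E
```

```text
purple [([335.9, 184.1], 41), ([335.0, 193.7], 44), ([334.1, 203.7], 44), ([333.2, 213.6], 45), ([332.3, 223.4], 46), ([141.2, 265.4], 51), ([161.7, 265.7], 49), ([181.9, 265.8], 46)]
gold [([390.3, 193.3], 97), ([389.2, 207.5], 48), ([388.6, 217.5], 49), ([387.7, 227.3], 47), ([411.3, 295.9], 47), ([391.1, 297.8], 45), ([370.6, 299.4], 47)]
blue [([171.0, 167.8], 10), ([281.9, 182.9], 95), ([280.1, 197.3], 50), ([278.8, 207.3], 49), ([277.5, 217.1], 49), ([263.7, 288.9], 46), ([283.7, 292.9], 44), ([303.7, 296.8], 46)]
red [([516.6, 191.7], 32), ([513.4, 292.8], 49), ([493.7, 295.5], 49)]
green [([251.5, 183.8], 17), ([249.0, 201.7], 18), ([247.0, 219.9], 19), ([147.6, 267.3], 47), ([168.2, 266.4], 46), ([177.4, 262.1], 8), ([191.7, 268.1], 110), ([178.8, 271.3], 25), ([138.1, 270.9], 11), ([158.0, 272.1], 30), ([172.6, 273.6], 8), ([259.0, 289.0], 34), ([268.9, 290.7], 30), ([279.0, 293.1], 30), ([288.6, 294.6], 34), ([298.9, 296.4], 36), ([404.7, 293.1], 18), ([415.6, 295.8], 32), ([308.8, 298.5], 40), ([374.7, 294.6], 11), ([383.9, 294.1], 8), ([395.4, 298.2], 30), ([363.9, 296.4], 13), ([405.0, 301.2], 14), ([385.4, 303.0], 12), ([375.8, 304.1], 12), ([364.7, 305.5], 13)]
```

View pics/c1.png

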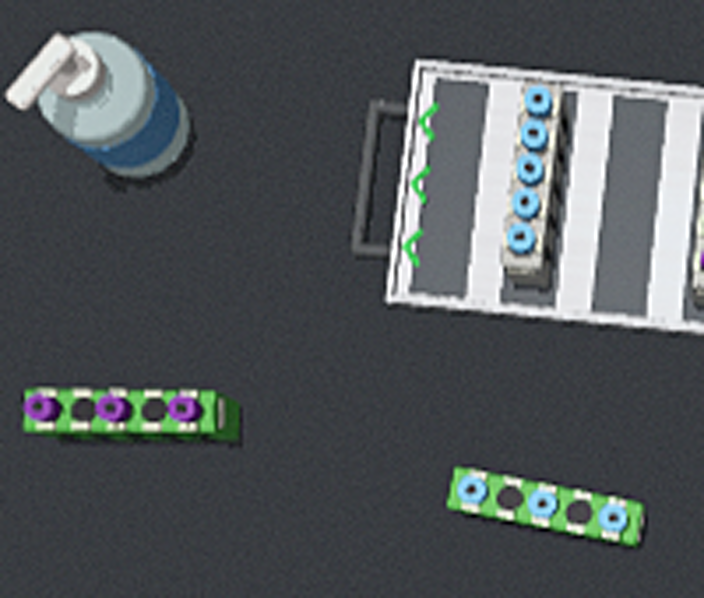

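View pics/c2.png

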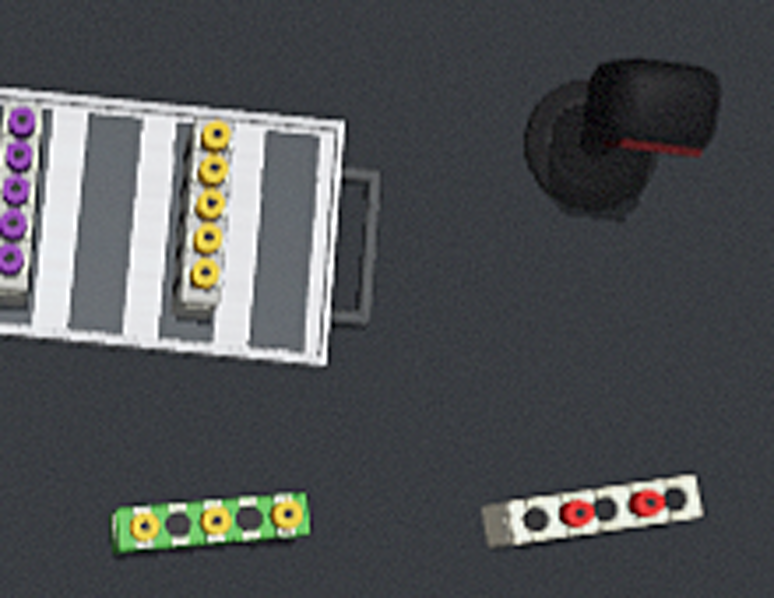

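```bash
cat > meas.py <<'E'
from h import *
def line(P):
    c=P.mean(0); u=np.linalg.svd(P-c)[2][0]; return c,np.arctan2(u[1],u[0])
def caps(d):
    h=hsv(d);H,S,V=[h[...,i].astype(int) for i in range(3)]
    return {'purple':(H>128)&(H<150)&(S>90)&(V>60),'gold':(H>18)&(H<30)&(S>130)&(V>90),'blue':(H>95)&(H<112)&(S>60)&(V>120),'red':((H<6)|(H>174))&(S>150)&(V>80)}
E
python3 - <<'E'
from meas import *
import pickle
d=pickle.load(open('top.pkl','rb'));s=pickle.load(open('scene.pkl','rb'))
for dd,nm,yl in ((d,'top',(175,310)),(s,'scene',(195,310))):
  for n,m in caps(dd).items():
    m=m.copy(); m[:yl[0]]=0;m[yl[1]:]=0
    m[:,:130 if nm=='top' else 0]=0
    ys,xs=np.nonzero(m); P=onplane(dd,np.c_[xs,ys],.082)[:,:2]
    if n!='red':
        g=P[:,0]>.42
        for k,q,z in (('sample',P[g],.088),('control',P[~g],.082)):
            q=onplane(dd,np.c_[xs,ys][g if k=='sample' else ~g],z)[:,:2]
            c,a=line(q); print(nm,k,n,np.round(c*1000,1),round(np.degrees(a),1),'mid',np.round((q.max(0)+q.min(0))*500,1),np.round(1e3*np.ptp(q,axis=0)))
    else:
        g=P[:,0]<.45; c,a=line(P[g]); print(nm,n,np.round(c*1000,1),round(np.degrees(a),1),np.round(1e3*np.ptp(P[g],axis=0)))
h=hsv(d);w=((h[...,1]<60)&(h[...,2]>130)).astype(np.uint8); w[:160]=0;w[258:]=0;w[:,:236]=0;w[:,432:]=0
w=cv2.morphologyEx(w,cv2.MORPH_CLOSE,np.ones((3,3)))
cs,_=cv2.findContours(w,cv2.RETR_EXTERNAL,cv2.CHAIN_APPROX_NONE); c=max(cs,key=cv2.contourArea)
hull=cv2.convexHull(c); q=cv2.approxPolyDP(hull,6,True).reshape(-1,2); print(q)
# refine: world rect at z=.016
Q=onplane(d,hull.reshape(-1,2),.016)[:,:2]*1000
r=cv2.minAreaRect(Q.astype(np.float32)); print(r); print(np.round(onplane(d,q,.016)*1000))
E
```

```text
top sample purple [565.1 131.6] 110.6 mid [572.7 186.6] [185. 406.]Traceback (most recent call last):
  File "<stdin>", line 12, in <module>
  File "h.py", line 12, in onplane
    c,v=ray(d,uv); return c+v*((z-c[2])/v[:,2])[:,None]
        ~~~^^^^^^
  File "h.py", line 7, in ray
    n=cv2.undistortPoints(np.array(uv,float).reshape(-1,1,2),K,np.array(d['distortion'])).reshape(-1,2)
      ~~~~~~~~~~~~~~~~~~~^^^^^^^^^^^^^^^^^^^^^^^^^^^^^^^^^^^^^^^^^^^^^^^^^^^^^^^^^^^^^^^^
cv2.error: OpenCV(4.12.0) /io/opencv/modules/calib3d/src/undistort.dispatch.cpp:347: error: (-215:Assertion failed) CV_IS_MAT(_src) && CV_IS_MAT(_dst) && (_src->rows == 1 || _src->cols == 1) && (_dst->rows == 1 || _dst->cols == 1) && _src->cols + _src->rows - 1 == _dst->rows + _dst->cols - 1 && (CV_MAT_TYPE(_src->type) == CV_32FC2 || CV_MAT_TYPE(_src->type) == CV_64FC2) && (CV_MAT_TYPE(_dst->type) == CV_32FC2 || CV_MAT_TYPE(_dst->type) == CV_64FC2) in function 'cvUndistortPointsInternal'
```

```bash
cat >> meas.py <<'E'
WIN={'top':{'sample':(240,440,172,240),'ctl':(130,540,255,312)},'scene':{'sample':(240,400,245,312),'ctl':(135,480,190,245)}}
def fits(d,nm,win=WIN):
    out={}
    for n,m in caps(d).items():
        for k,z in (('sample',.087),('ctl',.081)):
            if n=='red' and k=='sample': continue
            a,b,t,e=win[nm][k]; mm=np.zeros_like(m); mm[t:e,a:b]=m[t:e,a:b]
            B=[b for b in blobs(mm,12)]
            if not B: continue
            mm=sum(b[2] for b in B)
            ys,xs=np.nonzero(mm); q=onplane(d,np.c_[xs,ys],z)[:,:2]*1000
            c,an=line(q); out[k+'_'+n]=(c,np.degrees(an))
            print(nm,k,n,np.round(c,1),round(np.degrees(an),1),'ext',np.round(np.ptp(q,axis=0)))
    return out
E
python3 - <<'E'
from meas import *
import pickle
d=pickle.load(open('top.pkl','rb'));s=pickle.load(open('scene.pkl','rb'))
fits(d,'top');fits(s,'scene')
h=hsv(d);w=((h[...,1]<60)&(h[...,2]>130)).astype(np.uint8); w[:160]=0;w[258:]=0;w[:,:236]=0;w[:,432:]=0
w=cv2.morphologyEx(w,cv2.MORPH_CLOSE,np.ones((3,3)))
cs,_=cv2.findContours(w,cv2.RETR_EXTERNAL,cv2.CHAIN_APPROX_NONE); c=max(cs,key=cv2.contourArea)
hull=cv2.convexHull(c); q=cv2.approxPolyDP(hull,6,True).reshape(-1,2); print(q)
Q=onplane(d,hull.reshape(-1,2),.016)[:,:2]*1000
r=cv2.minAreaRect(Q.astype(np.float32)); print(r); P=onplane(d,q,.016)*1000;print(np.round(P),P.mean(0))
E
```

```text
top sample purple [616.9  -6.5] 175.3 ext [96. 20.]
top ctl purple [488.  341.6] -90.1 ext [ 15. 101.]
top sample gold [ 610.7 -119.1] 175.3 ext [96. 21.]
top ctl gold [ 428.  -122.3] -84.5 ext [21. 97.]
top sample blue [629.2 104. ] 174.2 ext [98. 23.]
top ctl blue [435.7  93. ] 79.3 ext [29. 95.]
top ctl red [ 437.2 -349.3] -81.6 ext [18. 57.]
scene sample purple [622.6  -5.9] -4.8 ext [105.  22.]
scene ctl purple [491.8 342.3] -88.7 ext [ 25. 104.]
scene sample gold [ 615.2 -118.3] -4.6 ext [106.  22.]
scene ctl gold [ 432.1 -121.3] -84.6 ext [32. 97.]
scene sample blue [633.6 104.5] -6.4 ext [105.  26.]
scene ctl blue [439.2  95.1] -100.5 ext [40. 96.]
scene ctl red [ 441.1 -348.1] -81.3 ext [31. 55.]
[[248 167]
 [427 184]
 [422 253]
 [240 235]]
((619.8468627929688, -7.354217529296875), (395.50067138671875, 153.54507446289062), 84.85851287841797)
[[ 712.  181.   16.]
 [ 678. -210.   16.]
 [ 527. -197.   16.]
 [ 562.  194.   16.]] [619.71411848  -7.87622374  16.        ]
```

>>> play_rows(series=[0, 0, 0, 0.188, 60, 0, 0, 0, 0.188, 60, 0, 0, 0, 0.188, 60, 0, 0, 0, 0.188, 60, 0, 0, 0, 0.188, 60, 0, 0, 0, 0.188, 60, 40, 20, 0, 0, 60, 40, 20, 0, 0, 60], squeeze=50)

```text
t: 1.15
tcp_pos: [0.3052, 0.4345, 0.245]
eef_rot: [[1.0, 0.005, -0.0], [0.005, -1.0, -0.0], [-0.0, 0.0, -1.0]]
wrist_force: [0.9, 0.7, 0.0]
grip_width: 0.705
```

>>> play_rows(series=[37, 18.5, 20, 0, 60, 37, 18.5, 25, 0, 60, 37, 18.5, 25, 0, 60, 37, 18.5, 25, 0, 60, 36, 18, 25, 0, 60, 0, 0, 0, 0, 60])

```text
t: 1.9
tcp_pos: [0.4896, 0.3413, 0.1219]
eef_rot: [[1.0, 0.001, -0.005], [0.001, -1.0, -0.003], [-0.005, 0.003, -1.0]]
wrist_force: [-0.1, 0.1, -0.7]
grip_width: 0.702
```

Run:
```python
from h import *
save('wrist','w1.png'); print(state()['tcp_pos'])
```

```text
[0.48907742 0.34267959 0.12364079]
```

View pics/w1.png

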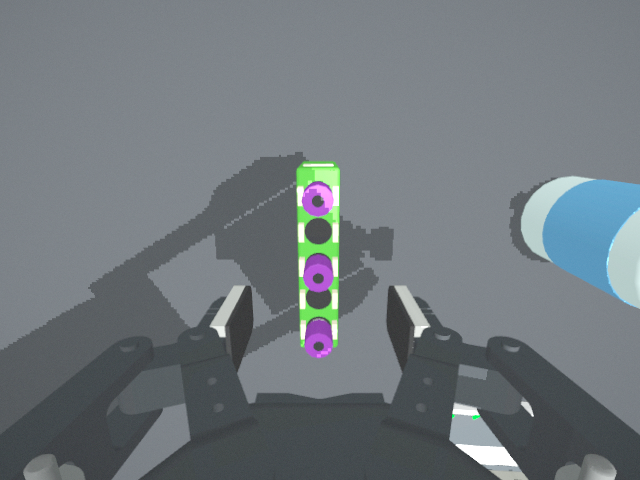

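```bash
cat >> meas.py <<'E'
def wr(col,z=.083,nm='wrist'):
    d=get_image(nm); m=caps(d)[col]
    for s,c,_ in blobs(m,60): 
        print(np.round(c),s[4],np.round(onplane(d,[c],z)[0,:2]*1000,1))
    print(np.round(state()['tcp_pos']*1000,1))
E
python3 -c "
from meas import *
wr('purple')"
```

```text
[316. 202.] 522 [486.  383.9]
[319. 274.] 805 [487.7 344.8]
[319. 339.] 801 [487.9 305.1]
[488.8 343.6 125. ]
```

>>> play_rows(series=[-1, 0, 21, 0, 60, 0, 0, 21, 0, 60, 0, 0, 21, 0, 60, 0, 0, 20, 0, 60, 0, 0, 0, 0, 60, 0, 0, 0, 0, 15, 0, 0, 0, 0, 15, 0, 0, 0, 0, 15])

```text
t: 3.0
tcp_pos: [0.4887, 0.3441, 0.0437]
eef_rot: [[1.0, 0.004, 0.002], [0.004, -1.0, 0.001], [0.002, -0.001, -1.0]]
wrist_force: [0.4, -0.1, 5.2]
grip_width: 0.277
```

>>> play_rows(series=[0, 0, 0, 0, 15, 0, 0, 0, 0, 15, 0, 0, 0, 0, 15])

```text
t: 3.38
tcp_pos: [0.4887, 0.3441, 0.0437]
eef_rot: [[1.0, 0.004, 0.002], [0.004, -1.0, 0.001], [0.002, -0.001, -1.0]]
wrist_force: [0.3, 0.5, 5.3]
grip_width: 0.272
```

>>> play_rows(series=[0, 0, -10, 0, 15, 0, 0, -25, 0, 15, 0, 0, -30, 0, 15, 0, 0, -30, 0, 15, 0, 20, -28, 0, 15, 0, 40, 0, 0, 15, 0, 40, 0, 0, 15, 0, 30, 0, 0, 15])

```text
t: 4.38
tcp_pos: [0.488, 0.212, 0.1652]
eef_rot: [[1.0, 0.003, -0.001], [0.003, -1.0, -0.0], [-0.001, 0.0, -1.0]]
wrist_force: [0.4, -0.1, -1.5]
grip_width: 0.272
```

>>> play_rows(series=[0, 0, 0, -0.1, 15, 0, 0, 0, -0.186, 15, 0, 0, 0, -0.186, 15, 0, 0, 0, -0.186, 15, 0, 0, 0, -0.186, 15, 0, 0, 0, -0.186, 15, 0, 0, 0, -0.186, 15, 0, 0, 0, -0.186, 15])

```text
t: 5.38
tcp_pos: [0.4881, 0.2135, 0.1651]
eef_rot: [[0.158, 0.987, -0.001], [0.987, -0.158, -0.0], [-0.001, -0.001, -1.0]]
wrist_force: [-0.4, 0.3, -1.4]
grip_width: 0.273
```

>>> play_rows(series=[0, 0, 0, -0.086, 15, 0, 0, 0, 0, 15])

```text
t: 5.62
tcp_pos: [0.4882, 0.2136, 0.1651]
eef_rot: [[0.08, 0.997, -0.001], [0.997, -0.08, -0.0], [-0.0, -0.001, -1.0]]
wrist_force: [-1.1, -0.5, -2.0]
grip_width: 0.272
```

```bash
cat > go.py <<'E'
from h import *
import sys
def go(x,y,z,phi):
    s=state();R=s['eef_rot'];p=s['tcp_pos']*1000
    d=R.T@(np.array([x,y,z])-p); a=np.arctan2(R[1,0],R[0,0]); t=-(np.radians(phi)-a); t=(t+np.pi/2)%np.pi-np.pi/2
    print('t',s['t'],'tcp',np.round(p,1),'phi',round(np.degrees(a),2),'shift',np.round(d,1),'turn',round(t,3),'F',np.round(s['wrist_force'],1),'q',np.round(s['qpos'],2),'grip',round(s['grip_width'],3))
if __name__=='__main__': go(*map(float,sys.argv[1:]))
E
python3 go.py 624 49 165 85
python3 -c "
from h import *; save('wrist','w2.png'); save('scene','s2.png')"
```

```text
t 5.625 tcp [488.2 213.6 165.1] phi 85.43 shift [-153.2  148.5    0. ] turn 0.008 F [-1.1 -0.5 -2. ] q [ 0.34  0.11  1.5   0.    1.53 -1.15] grip 0.272
```

View pics/w2.png

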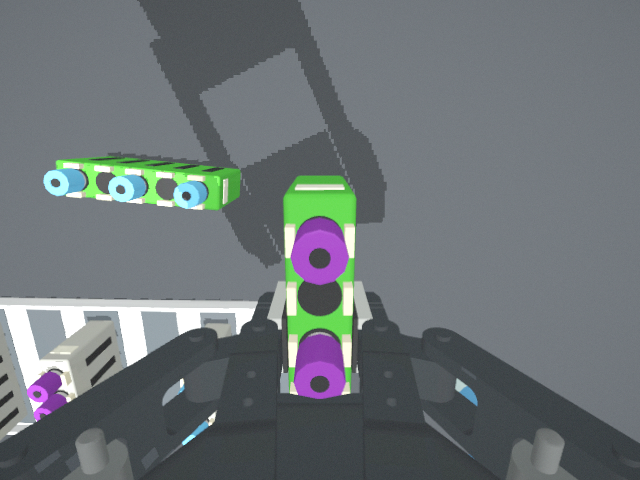

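View pics/s2.png

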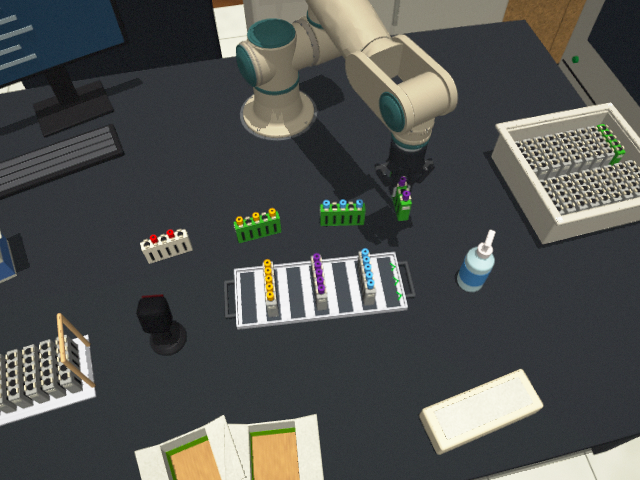

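>>> play_rows(series=[-15, 15, 0, 0, 15, -30, 30, 0, 0, 15, -35, 34, 0, 0, 15, -35, 34, 0, 0, 15, -25, 22, 0, 0, 15, -13, 13.5, 0, 0.008, 15, 0, 0, 0, 0, 15, 0, 0, 0, 0, 15])

```text
t: 6.72
tcp_pos: [0.6242, 0.0495, 0.1651]
eef_rot: [[0.087, 0.996, -0.001], [0.996, -0.087, 0.0], [0.0, -0.001, -1.0]]
wrist_force: [-0.5, 0.0, -2.4]
grip_width: 0.272
```

```bash
python3 go.py 624 49 165 85
python3 -c "
from h import *; save('top','t3.png');save('wrist','w3.png')"
```

```text
t 6.725 tcp [624.2  49.5 165.1] phi 85.02 shift [-0.6 -0.2  0.1] turn 0.0 F [-0.5  0.  -2.4] q [ 0.02  0.37  1.19  0.    1.58 -1.46] grip 0.272
```

View pics/w3.png

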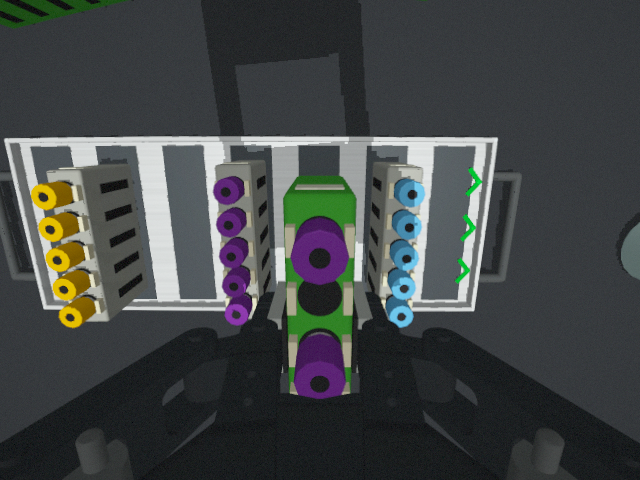

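View pics/t3.png

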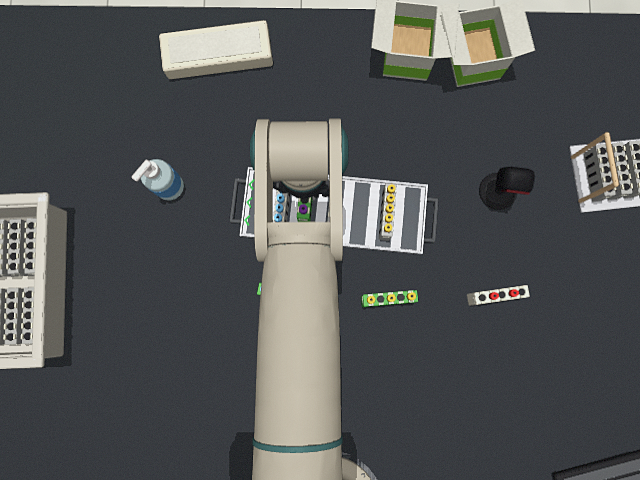

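Run:
```python
from meas import *
d=get_image('wrist');C=caps(d)
for n in ('purple','blue','gold'):
    P=[onplane(d,[c],.088)[0,:2]*1000 for s,c,_ in blobs(C[n],60) if s[4]<700 and c[1]<335]
    if n=='purple': P=[p for p in P if p[1]<20]
    P=np.array(P); print(n,len(P),np.round(P.mean(0),1),np.round(P[0],1),np.round(P[-1],1))
```

```text
purple 2 [586.8  -1.6] [576.8  -0.8] [596.8  -2.3]
blue 2 [598.  108.2] [587.9 109.3] [608.1 107.1]<stdin>:6: RuntimeWarning: Mean of empty slice.
  ret = ret.dtype.type(ret / rcount)
Traceback (most recent call last):
IndexError: index 0 is out of bounds for axis 0 with size 0
```

>>> play_rows(series=[0, -1, 20, 0, 15, 0, 0, 25, 0, 15, 0, 0, 25, 0, 15, 0, 0, 20, 0, 15, 0, 0, 12, 0, 15, 0, 0, 8, 0, 15, 0, 0, 3, 0, 15, 0, 0, 0, 0, 15])

```text
t: 7.88
tcp_pos: [0.6238, 0.0496, 0.0527]
eef_rot: [[0.087, 0.996, 0.001], [0.996, -0.087, 0.0], [0.0, 0.001, -1.0]]
wrist_force: [0.2, -0.7, -1.9]
grip_width: 0.272
```

>>> play_rows(series=[0, 0, 1, 0, 15, 0, 0, 1, 0, 15, 0, 0, 0, 0, 15])

```text
t: 8.25
tcp_pos: [0.6235, 0.0496, 0.0503]
eef_rot: [[0.087, 0.996, 0.0], [0.996, -0.087, 0.0], [0.0, 0.0, -1.0]]
wrist_force: [0.1, 0.7, -2.0]
grip_width: 0.273
```

>>> play_rows(series=[0, 0, 1, 0, 15, 0, 0, 0, 0, 15, 0, 0, 0, 0, 15])

```text
t: 8.62
tcp_pos: [0.6237, 0.0496, 0.0497]
eef_rot: [[0.087, 0.996, 0.001], [0.996, -0.087, 0.0], [0.0, 0.001, -1.0]]
wrist_force: [-1.2, -1.3, 1.6]
grip_width: 0.276
```

Contact. Open a little, and rise.

>>> play_rows(series=[0, 0, 0, 0, 42, 0, 0, 0, 0, 42, 0, 0, 0, 0, 42, 0, 0, -6, 0, 42, 0, 0, -15, 0, 42, 0, 0, -25, 0, 42, 0, 0, -35, 0, 42, 0, 0, -35, 0, 42])

```text
t: 9.62
tcp_pos: [0.6236, 0.0496, 0.1678]
eef_rot: [[0.087, 0.996, 0.001], [0.996, -0.087, 0.0], [0.0, 0.001, -1.0]]
wrist_force: [1.1, -0.3, -0.9]
grip_width: 0.494
```

```bash
python3 go.py 437 93 165 -10.6
python3 -c "
from h import *; save('wrist','w4.png')"
```

```text
t 9.625 tcp [623.6  49.6 167.8] phi 85.03 shift [  27.1 -189.6    2.5] turn -1.473 F [ 1.1 -0.3 -0.9] q [ 0.02  0.37  1.19  0.    1.58 -1.46] grip 0.494
```

View pics/w4.png

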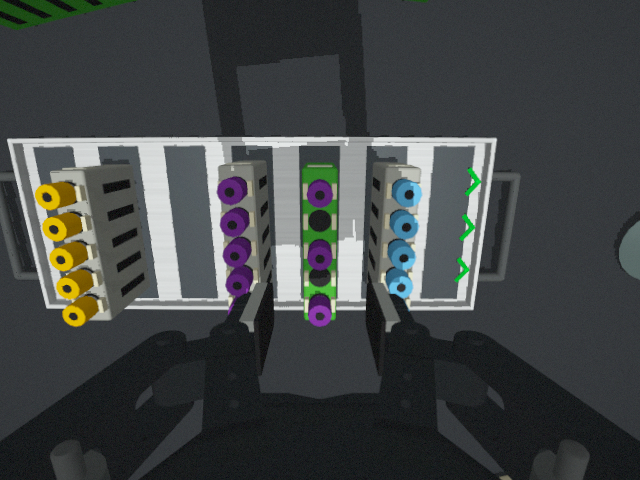

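>>> play_rows(series=[5, -38, 0, 0, 60, 5, -38, 0, 0, 60, 5, -38, 0, 0, 60, 6, -38, 0, 0, 60, 6, -38, 0, 0.184, 60, 0, 0, 0, 0.184, 60, 0, 0, 0, 0.184, 60, 0, 0, 0, 0.184, 60])

```text
t: 10.68
tcp_pos: [0.4367, 0.093, 0.1664]
eef_rot: [[0.737, 0.676, 0.002], [0.676, -0.737, 0.0], [0.002, 0.001, -1.0]]
wrist_force: [-0.7, -0.7, 0.3]
grip_width: 0.703
```

>>> play_rows(series=[0, 0, 0, 0.185, 60, 0, 0, 0, 0.187, 60, 0, 0, 0, 0.187, 60, 0, 0, 0, 0.187, 60, 0, 0, 0, 0.187, 60, 0, 0, 20, 0, 60, 0, 0, 20, 0, 60, 0, 0, 0, 0, 60])

```text
t: 11.68
tcp_pos: [0.4359, 0.0928, 0.1248]
eef_rot: [[0.983, -0.184, -0.002], [-0.184, -0.983, -0.0], [-0.002, 0.0, -1.0]]
wrist_force: [-0.1, -0.5, 1.2]
grip_width: 0.703
```

```bash
python3 go.py 437 93 125 -10.6
python3 -c "
from meas import *
wr('blue')"
```

```text
t 11.675 tcp [435.9  92.8 124.8] phi -10.6 shift [ 1.1 -0.4 -0.2] turn 0.0 F [-0.1 -0.5  1.2] q [ 0.13 -0.1   1.79  0.    1.45  0.31] grip 0.703
[616. 193.] 1009 [593.6 109.9]
[320. 198.] 718 [443.  135.1]
[320. 271.] 762 [435.7  96.1]
[320. 336.] 775 [428.5  57.2]
[436.5  92.9 125.9]
```

>>> play_rows(series=[0, -1.5, 21, 0, 60, 0, 0, 21, 0, 60, 0, 0, 21, 0, 60, 0, 0, 19, 0, 60, 0, 0, 0, 0, 60, 0, 0, 0, 0, 15, 0, 0, 0, 0, 15, 0, 0, 0, 0, 15])

```text
t: 12.72
tcp_pos: [0.4377, 0.0945, 0.0447]
eef_rot: [[0.983, -0.184, 0.002], [-0.184, -0.983, 0.0], [0.002, -0.001, -1.0]]
wrist_force: [-1.0, 0.0, 7.1]
grip_width: 0.271
```

>>> play_rows(series=[0, 0, 0, 0, 15, 0, 0, 0, 0, 15, 0, 0, -10, 0, 15, 0, 0, -25, 0, 15, 0, 0, -30, 0, 15, 0, 0, -30, 0, 15, 0, 0, -27, 0, 15, 0, 0, 0, 0, 15])

```text
t: 13.72
tcp_pos: [0.4378, 0.0945, 0.1675]
eef_rot: [[0.983, -0.184, 0.005], [-0.184, -0.983, 0.001], [0.004, -0.001, -1.0]]
wrist_force: [-0.6, -0.2, -2.6]
grip_width: 0.272
```

```bash
python3 go.py 634 160 165 85
python3 -c "
from h import *; save('wrist','w5.png')"
```

```text
t 13.725 tcp [437.8  94.5 167.5] phi -10.6 shift [ 180.8 -100.5    3.4] turn 1.473 F [-0.6 -0.2 -2.6] q [ 0.13 -0.13  1.74  0.    1.53  0.32] grip 0.272
```

View pics/w5.png

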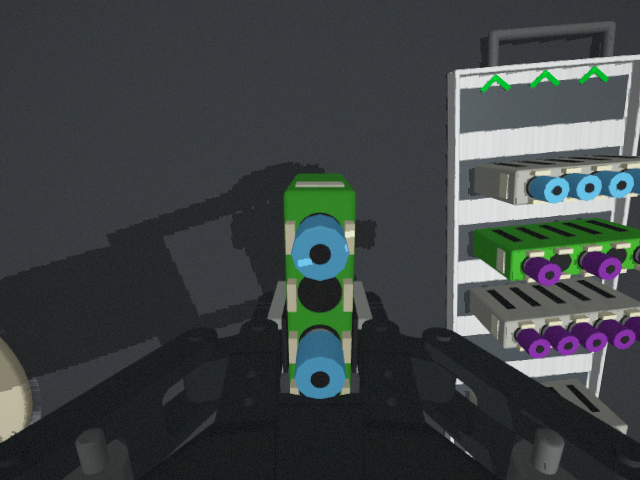

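>>> play_rows(series=[0, 0, 0, -0.1, 15, 0, 0, 0, -0.186, 15, 0, 0, 0, -0.186, 15, 0, 0, 0, -0.186, 15, 0, 0, 0, -0.186, 15, 0, 0, 0, -0.186, 15, 0, 0, 0, -0.186, 15, 0, 0, 0, -0.186, 15])

```text
t: 14.78
tcp_pos: [0.4359, 0.0943, 0.1632]
eef_rot: [[0.341, 0.94, -0.003], [0.94, -0.341, -0.0], [-0.002, -0.003, -1.0]]
wrist_force: [0.5, 0.4, -2.8]
grip_width: 0.274
```

>>> play_rows(series=[0, 0, 0, -0.186, 15, 0, 0, 0, -0.081, 15, 0, 0, 0, 0, 15])

```text
t: 15.15
tcp_pos: [0.4361, 0.0943, 0.1636]
eef_rot: [[0.087, 0.996, -0.003], [0.996, -0.087, -0.0], [-0.001, -0.003, -1.0]]
wrist_force: [-0.4, -1.1, -1.4]
grip_width: 0.274
```

```bash
python3 go.py 634 161 165 85
```

```text
t 15.15 tcp [436.1  94.3 163.6] phi 84.98 shift [ 83.8 191.3  -1.9] turn -0.0 F [-0.4 -1.1 -1.4] q [ 0.13 -0.13  1.74  0.    1.53 -1.35] grip 0.274
```

>>> play_rows(series=[8, 15, -2, 0, 15, 14, 32, 0, 0, 15, 16, 38, 0, 0, 15, 16, 38, 0, 0, 15, 14, 34, 0, 0, 15, 10, 22, 0, 0, 15, 6, 12, 0, 0, 15, 0, 0, 0, 0, 15])

```text
t: 16.15
tcp_pos: [0.6343, 0.1616, 0.1654]
eef_rot: [[0.088, 0.996, -0.002], [0.996, -0.088, -0.0], [-0.001, -0.002, -1.0]]
wrist_force: [-0.1, -0.5, -1.7]
grip_width: 0.27
```

```bash
python3 go.py 634 161 165 85
python3 - <<'E'
from meas import *
d=get_image('wrist');C=caps(d)
cv2.imwrite('pics/w6.png',d['img'][:,:,::-1])
for n in ('purple','blue'):
    for s,c,_ in blobs(C[n],60): print(n,np.round(c),s[4],np.round(onplane(d,[c],.088)[0,:2]*1000,1))
E
```

```text
t 16.15 tcp [634.3 161.6 165.4] phi 84.95 shift [-0.6 -0.2  0.4] turn -0.001 F [-0.1 -0.5 -1.7] q [ 0.19  0.45  1.09  0.    1.6  -1.29] grip 0.27
purple [ 53. 190.] 856 [577.    1.4]
purple [140. 193.] 741 [583.5  55.9]
purple [ 60. 222.] 794 [597.   0.]
purple [ 67. 252.] 759 [616.9  -1.5]
purple [149. 255.] 684 [623.5  52.2]
purple [ 73. 281.] 724 [637.  -3.]
purple [ 79. 308.] 720 [657.1  -4.9]
purple [157. 311.] 635 [663.6  48.9]
blue [229. 192.] 610 [588.  110.7]
blue [231. 224.] 601 [608.1 108.7]
blue [320. 247.] 2567 [627.9 162.9]
blue [559. 252.] 4031 [645.2 317.7]
blue [235. 283.] 1777 [647.9 104.8]
blue [320. 364.] 2644 [714.3 155.2]
```

View pics/w6.png

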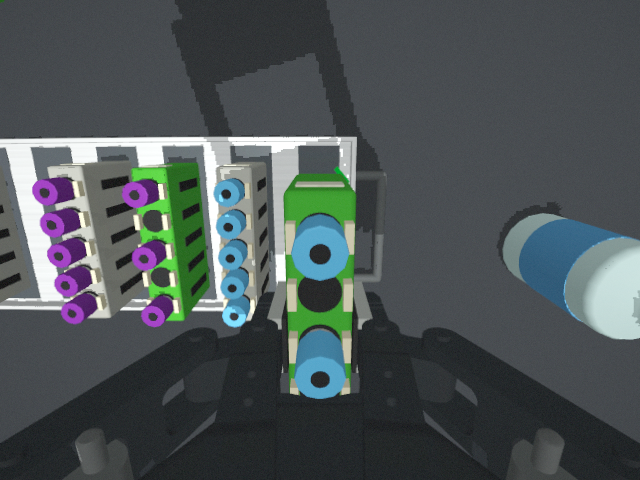

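>>> play_rows(series=[-0.8, 0, 20, 0, 15, 0, 0, 25, 0, 15, 0, 0, 25, 0, 15, 0, 0, 20, 0, 15, 0, 0, 12, 0, 15, 0, 0, 8, 0, 15, 0, 0, 3, 0, 15, 0, 0, 0, 0, 15])

```text
t: 17.2
tcp_pos: [0.6346, 0.1608, 0.0548]
eef_rot: [[0.087, 0.996, 0.001], [0.996, -0.087, 0.0], [0.0, 0.001, -1.0]]
wrist_force: [-0.4, 0.7, -2.1]
grip_width: 0.275
```

>>> play_rows(series=[0, 0, 1, 0, 15, 0, 0, 1, 0, 15, 0, 0, 0, 0, 15])

```text
t: 17.58
tcp_pos: [0.6343, 0.1607, 0.0523]
eef_rot: [[0.087, 0.996, 0.0], [0.996, -0.087, 0.0], [0.0, 0.0, -1.0]]
wrist_force: [-0.3, 0.1, -2.3]
grip_width: 0.27
```

>>> play_rows(series=[0, 0, 1, 0, 15, 0, 0, 1, 0, 15, 0, 0, 0, 0, 15])

```text
t: 17.95
tcp_pos: [0.6345, 0.1607, 0.0508]
eef_rot: [[0.087, 0.996, 0.0], [0.996, -0.087, 0.0], [0.0, 0.0, -1.0]]
wrist_force: [-2.3, -0.1, 1.7]
grip_width: 0.272
```

>>> play_rows(series=[0, 0, 0, 0, 42, 0, 0, 0, 0, 42, 0, 0, 0, 0, 42, 0, 0, -6, 0, 42, 0, 0, -15, 0, 42, 0, 0, -25, 0, 42, 0, 0, -35, 0, 42, 0, 0, -35, 0, 42])

```text
t: 18.95
tcp_pos: [0.6344, 0.1607, 0.1688]
eef_rot: [[0.087, 0.996, 0.001], [0.996, -0.087, 0.0], [0.0, 0.001, -1.0]]
wrist_force: [0.2, 0.1, 0.1]
grip_width: 0.492
```

```bash
python3 go.py 429 -121.5 165 5.5
python3 -c "
from h import *; save('wrist','w7.png')"
```

```text
t 18.95 tcp [634.4 160.7 168.8] phi 85.02 shift [-299.  -180.2    3.5] turn 1.388 F [0.2 0.1 0.1] q [ 0.19  0.45  1.09  0.    1.6  -1.29] grip 0.492
```

View pics/w7.png

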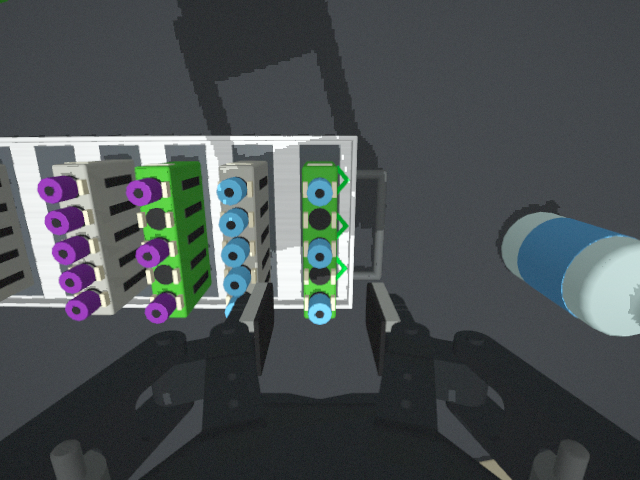

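>>> play_rows(series=[-37, -22, 0, 0, 60, -37, -22, 0, 0, 60, -37, -22, 0, 0, 60, -37, -22, 0, 0, 60, -37, -23, 0, 0, 60, -38, -23, 0, 0, 60, -38, -23, 0, 0, 60, -38, -23, 0, 0, 60])

```text
t: 20.0
tcp_pos: [0.4284, -0.1226, 0.1674]
eef_rot: [[0.086, 0.996, 0.002], [0.996, -0.086, -0.001], [-0.001, 0.002, -1.0]]
wrist_force: [0.6, 0.4, -0.5]
grip_width: 0.704
```

>>> play_rows(series=[0, 0, 5, 0.173, 60, 0, 0, 5, 0.173, 60, 0, 0, 5, 0.173, 60, 0, 0, 5, 0.173, 60, 0, 0, 5, 0.174, 60, 0, 0, 5, 0.174, 60, 0, 0, 5, 0.174, 60, 0, 0, 5, 0.174, 60])

```text
t: 21.0
tcp_pos: [0.4294, -0.1217, 0.1271]
eef_rot: [[0.996, 0.09, 0.002], [0.09, -0.996, -0.001], [0.002, 0.001, -1.0]]
wrist_force: [-0.7, 1.0, 0.3]
grip_width: 0.7
```

```bash
python3 go.py 429 -121.5 125 5.5
python3 -c "
from meas import *
wr('gold')"
```

```text
t 21.0 tcp [ 429.4 -121.7  127.1] phi 5.17 shift [-0.4 -0.2  2.1] turn -0.006 F [-0.7  1.   0.3] q [-0.36 -0.1   1.79  0.    1.45 -0.45] grip 0.7
[318. 199.] 740 [424.2 -80. ]
[319. 271.] 784 [ 428.  -119.5]
[596. 289.] 2432 [ 585.6 -116.4]
[319. 335.] 798 [ 431.7 -159. ]
[ 429.1 -121.6  126.4]
```

>>> play_rows(series=[-0.5, 0, 21, -0.005, 60, 0, 0, 21, 0, 60, 0, 0, 21, 0, 60, 0, 0, 19, 0, 60, 0, 0, 0, 0, 60, 0, 0, 0, 0, 15, 0, 0, 0, 0, 15, 0, 0, 0, 0, 15])

```text
t: 22.05
tcp_pos: [0.4294, -0.1219, 0.0456]
eef_rot: [[0.995, 0.101, 0.002], [0.101, -0.995, -0.001], [0.002, 0.001, -1.0]]
wrist_force: [-0.3, -0.6, 6.2]
grip_width: 0.273
```

>>> play_rows(series=[0, 0, 0, 0, 15, 0, 0, 0, 0, 15, 0, 0, -10, 0, 15, 0, 0, -25, 0, 15, 0, 0, -30, 0, 15, 0, 0, -30, 0, 15, 0, 0, -27, 0, 15, 0, 0, 0, 0, 15])

```text
t: 23.05
tcp_pos: [0.4295, -0.1219, 0.1685]
eef_rot: [[0.995, 0.101, 0.004], [0.101, -0.995, -0.002], [0.004, 0.002, -1.0]]
wrist_force: [0.4, -0.2, -1.0]
grip_width: 0.275
```

```bash
python3 go.py 614 -63 165 85
python3 -c "
from h import *; save('wrist','w8.png')"
```

```text
t 23.05 tcp [ 429.5 -121.9  168.5] phi 5.79 shift [189.5 -40.    4.2] turn -1.382 F [ 0.4 -0.2 -1. ] q [-0.36 -0.14  1.74  0.    1.54 -0.46] grip 0.275
```

View pics/w8.png

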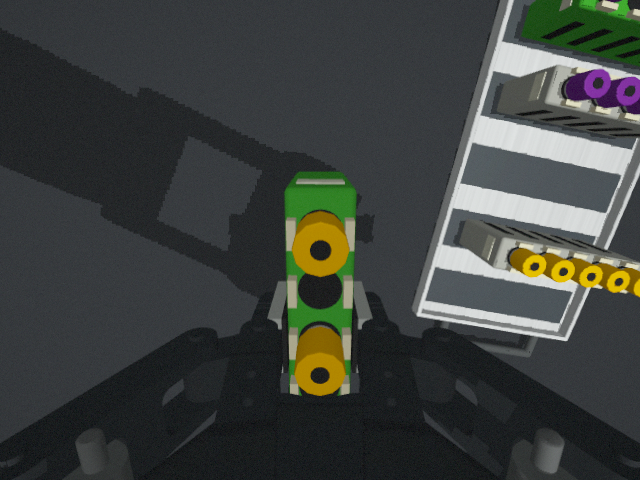

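>>> play_rows(series=[0, 0, 0, -0.1, 15, 0, 0, 0, -0.186, 15, 0, 0, 0, -0.186, 15, 0, 0, 0, -0.186, 15, 0, 0, 0, -0.186, 15, 0, 0, 0, -0.186, 15, 0, 0, 0, -0.186, 15, 0, 0, 0, -0.167, 15])

```text
t: 24.1
tcp_pos: [0.4278, -0.1213, 0.1643]
eef_rot: [[0.081, 0.997, -0.003], [0.997, -0.081, 0.001], [0.001, -0.003, -1.0]]
wrist_force: [0.5, -0.1, -0.8]
grip_width: 0.271
```

>>> play_rows(series=[0, 0, 0, 0, 15])

```text
t: 24.22
tcp_pos: [0.4279, -0.1213, 0.1646]
eef_rot: [[0.088, 0.996, -0.003], [0.996, -0.088, 0.001], [0.001, -0.003, -1.0]]
wrist_force: [0.1, 0.7, -1.6]
grip_width: 0.272
```

```bash
python3 go.py 614 -63 165 85
```

```text
t 24.225 tcp [ 427.9 -121.3  164.6] phi 84.94 shift [ 74.5 180.2  -0.8] turn -0.001 F [ 0.1  0.7 -1.6] q [-0.36 -0.14  1.74  0.    1.54 -1.84] grip 0.272
```

>>> play_rows(series=[6, 15, -2, 0, 15, 13, 31, 0, 0, 15, 15, 36, 0, 0, 15, 15, 36, 0, 0, 15, 12, 31, 0, 0, 15, 8, 20, 0, 0, 15, 5.5, 11, 0, 0, 15, 0, 0, 0, 0, 15])

```text
t: 25.22
tcp_pos: [0.6143, -0.0627, 0.1674]
eef_rot: [[0.088, 0.996, -0.001], [0.996, -0.088, 0.0], [0.0, -0.001, -1.0]]
wrist_force: [-0.3, -0.5, -0.3]
grip_width: 0.276
```

```bash
python3 go.py 614 -63 165 85
python3 - <<'E'
from meas import *
d=get_image('wrist');C=caps(d)
cv2.imwrite('pics/w9.png',d['img'][:,:,::-1])
for n in ('purple','gold'):
    for s,c,_ in blobs(C[n],60): print(n,np.round(c),s[4],np.round(onplane(d,[c],.088)[0,:2]*1000,1))
E
```

```text
t 25.225 tcp [614.3 -62.7 167.4] phi 84.97 shift [-0.3 -0.2  2.4] turn -0.001 F [-0.3 -0.5 -0.3] q [-0.16  0.35  1.22  0.    1.58 -1.64] grip 0.276
purple [409. 189.] 582 [576.5  -3.5]
purple [497. 193.] 723 [583.2  51.6]
purple [407. 221.] 578 [596.5  -5. ]
purple [403. 280.] 1713 [636.3  -8.1]
purple [489. 254.] 681 [623.3  48.2]
purple [481. 310.] 630 [663.4  44.5]
gold [230. 194.] 591 [ 569.7 -113.8]
gold [320. 243.] 2593 [606.1 -61. ]
gold [235. 269.] 2332 [ 618.9 -118. ]
gold [320. 360.] 2659 [693. -69.]
```

View pics/w9.png

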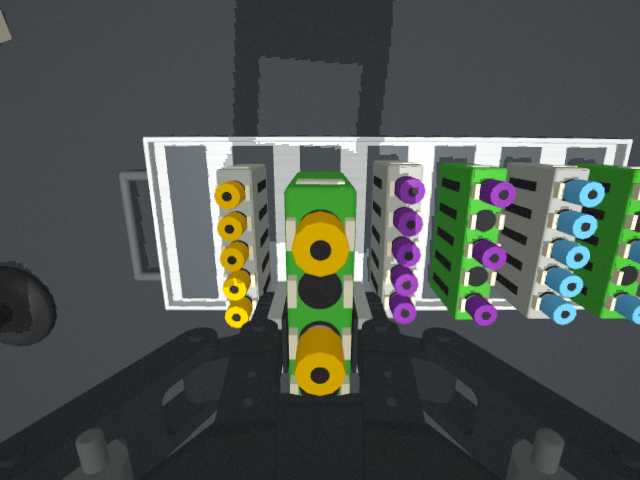

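>>> play_rows(series=[0, -1, 20, 0, 15, 0, 0, 25, 0, 15, 0, 0, 25, 0, 15, 0, 0, 20, 0, 15, 0, 0, 12, 0, 15, 0, 0, 8, 0, 15, 0, 0, 4, 0, 15, 0, 0, 0, 0, 15])

```text
t: 26.28
tcp_pos: [0.6135, -0.0629, 0.0546]
eef_rot: [[0.087, 0.996, 0.0], [0.996, -0.087, 0.0], [0.0, 0.0, -1.0]]
wrist_force: [-0.1, 0.5, -1.5]
grip_width: 0.272
```

>>> play_rows(series=[0, 0, 1, 0, 15, 0, 0, 0.5, 0, 15, 0, 0, 0, 0, 15])

```text
t: 26.65
tcp_pos: [0.6134, -0.0629, 0.0529]
eef_rot: [[0.087, 0.996, 0.0], [0.996, -0.087, 0.0], [0.0, 0.0, -1.0]]
wrist_force: [1.0, -0.8, -1.1]
grip_width: 0.272
```

>>> play_rows(series=[0, 0, 1, 0, 15, 0, 0, 1, 0, 15, 0, 0, 0, 0, 15])

```text
t: 27.02
tcp_pos: [0.6136, -0.0629, 0.0516]
eef_rot: [[0.087, 0.996, 0.001], [0.996, -0.087, -0.0], [0.0, 0.001, -1.0]]
wrist_force: [-3.4, 0.3, 5.2]
grip_width: 0.275
```

>>> play_rows(series=[0, 0, 0, 0, 42, 0, 0, 0, 0, 42, 0, 0, 0, 0, 42, 0, 0, -6, 0, 42, 0, 0, -15, 0, 42, 0, 0, -25, 0, 42, 0, 0, -35, 0, 42, 0, 0, -35, 0, 42])

```text
t: 28.02
tcp_pos: [0.6134, -0.0629, 0.1692]
eef_rot: [[0.087, 0.996, 0.001], [0.996, -0.087, -0.0], [0.0, 0.001, -1.0]]
wrist_force: [0.6, -0.6, -0.6]
grip_width: 0.495
```

```bash
python3 go.py 438 -349 165 8.5
python3 -c "
from h import *; save('wrist','w10.png')"
```

```text
t 28.025 tcp [613.4 -62.9 169.2] phi 85.03 shift [-300.2 -150.     4. ] turn 1.336 F [ 0.6 -0.6 -0.6] q [-0.16  0.34  1.22  0.    1.58 -1.65] grip 0.495
```

View pics/w10.png

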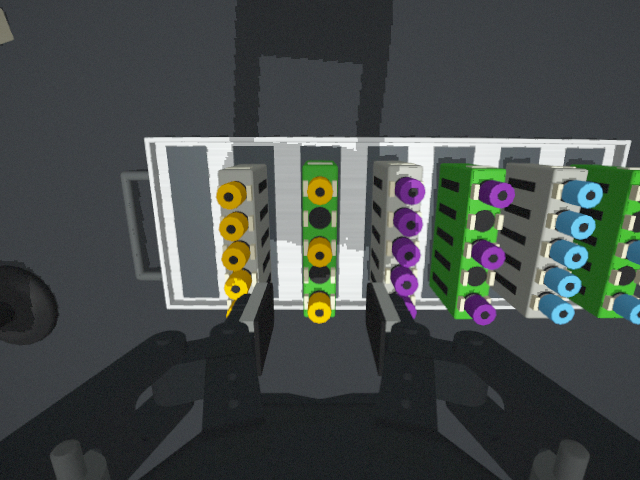

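>>> play_rows(series=[-37, -19, 0, 0, 60, -37, -19, 0, 0, 60, -37, -19, 0, 0, 60, -37, -19, 0, 0, 60, -38, -19, 0, 0, 60, -38, -19, 0, 0, 60, -38, -18, 0, 0, 60, -38, -18, 0, 0, 60])

```text
t: 29.08
tcp_pos: [0.4373, -0.35, 0.1681]
eef_rot: [[0.087, 0.996, 0.001], [0.996, -0.087, -0.001], [-0.001, 0.001, -1.0]]
wrist_force: [-0.2, -0.5, 1.9]
grip_width: 0.701
```

>>> play_rows(series=[0, 0, 5, 0.167, 60, 0, 0, 5, 0.167, 60, 0, 0, 5, 0.167, 60, 0, 0, 5, 0.167, 60, 0, 0, 5, 0.167, 60, 0, 0, 5, 0.167, 60, 0, 0, 5, 0.167, 60, 0, 0, 5, 0.167, 60])

```text
t: 30.08
tcp_pos: [0.4381, -0.3489, 0.1278]
eef_rot: [[0.99, 0.142, 0.001], [0.142, -0.99, -0.001], [0.001, 0.001, -1.0]]
wrist_force: [-0.5, 0.5, -0.1]
grip_width: 0.701
```

>>> play_rows(series=[0, 0, 0, 0, 60])

```text
t: 30.2
tcp_pos: [0.438, -0.3488, 0.1274]
eef_rot: [[0.989, 0.149, 0.0], [0.149, -0.989, -0.0], [0.0, 0.0, -1.0]]
wrist_force: [0.5, 0.8, 0.1]
grip_width: 0.702
```

```bash
python3 go.py 438 -349 125 8.5
python3 -c "
from meas import *
wr('red'); save('wrist','w11.png')"
```

```text
t 30.2 tcp [ 438.  -348.8  127.4] phi 8.56 shift [0.  0.2 2.4] turn 0.001 F [0.5 0.8 0.1] q [-0.74  0.22  1.46  0.    1.47 -0.89] grip 0.702
[320. 238.] 736 [ 434.1 -327.8]
[320. 306.] 763 [ 440.1 -367. ]
[ 438.1 -348.9  127.5]
```

View pics/w11.png

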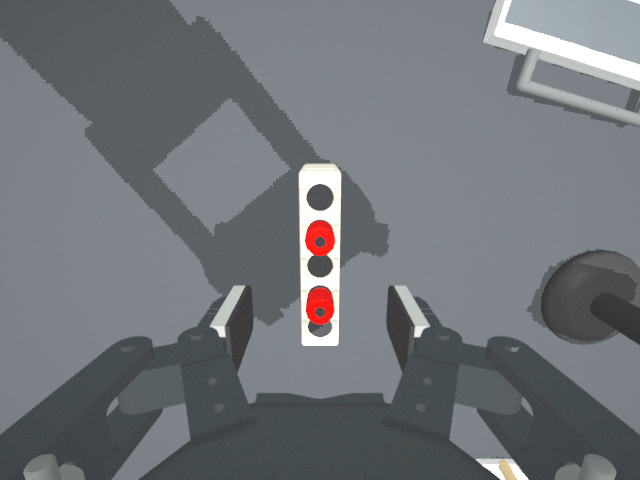

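>>> play_rows(series=[0, 0, 21, 0, 60, 0, 0, 21, 0, 60, 0, 0, 21, 0, 60, 0, 0, 20, 0, 60, 0, 0, 0, 0, 60, 0, 0, 0, 0, 15, 0, 0, 0, 0, 15, 0, 0, 0, 0, 15])

```text
t: 31.3
tcp_pos: [0.4386, -0.3493, 0.0452]
eef_rot: [[0.989, 0.148, 0.002], [0.148, -0.989, -0.002], [0.002, 0.002, -1.0]]
wrist_force: [-1.1, 0.2, 5.6]
grip_width: 0.275
```

>>> play_rows(series=[0, 0, 0, 0, 15, 0, 0, 0, 0, 15, 0, 0, -10, 0, 15, 0, 0, -25, 0, 15, 0, 0, -30, 0, 15, 0, 0, -30, 0, 15, 0, 0, -27, 0, 15, 0, 0, 0, 0, 15])

```text
t: 32.3
tcp_pos: [0.4387, -0.3494, 0.1682]
eef_rot: [[0.989, 0.148, 0.003], [0.148, -0.989, -0.003], [0.003, 0.003, -1.0]]
wrist_force: [-0.1, -0.6, -1.9]
grip_width: 0.271
```

```bash
python3 go.py 604.5 -174.5 165 85
python3 -c "
from h import *; save('wrist','w12.png')"
```

```text
t 32.3 tcp [ 438.7 -349.4  168.2] phi 8.49 shift [ 189.8 -148.5    3.3] turn -1.335 F [-0.1 -0.6 -1.9] q [-0.74  0.19  1.41  0.    1.54 -0.89] grip 0.271
```

View pics/w12.png

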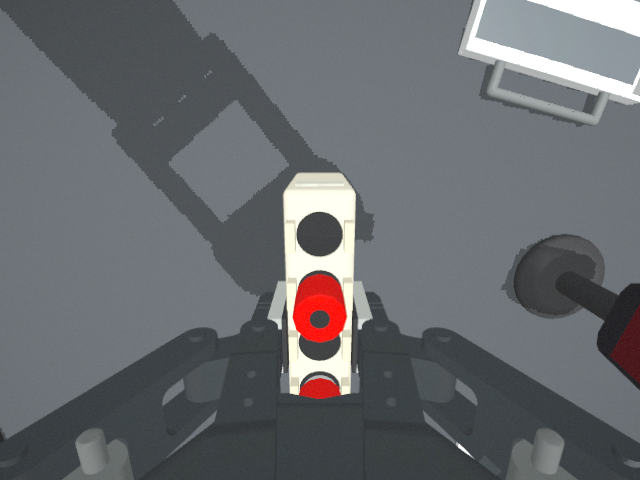

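>>> play_rows(series=[0, -15, 0, 0, 15, 0, -30, 0, 0, 15, 0, -35, 0, 0, 15, 0, -30, 0, 0, 15, 0, -15, 0, -0.1, 15, 0, 0, 0, -0.186, 15, 0, 0, 0, -0.186, 15, 0, 0, 0, -0.186, 15])

```text
t: 33.35
tcp_pos: [0.4187, -0.2238, 0.1641]
eef_rot: [[0.688, 0.726, -0.002], [0.726, -0.688, 0.002], [-0.0, -0.003, -1.0]]
wrist_force: [-0.4, 0.1, -2.2]
grip_width: 0.272
```

>>> play_rows(series=[0, 0, 0, -0.186, 15, 0, 0, 0, -0.186, 15, 0, 0, 0, -0.186, 15, 0, 0, 0, -0.119, 15, 0, 0, 0, 0, 15])

```text
t: 33.98
tcp_pos: [0.4188, -0.2241, 0.1644]
eef_rot: [[0.088, 0.996, -0.002], [0.996, -0.088, 0.002], [0.001, -0.002, -1.0]]
wrist_force: [0.7, 0.1, -2.4]
grip_width: 0.273
```

```bash
python3 go.py 604.5 -174.5 165 85
```

```text
t 33.975 tcp [ 418.8 -224.1  164.4] phi 84.93 shift [ 65.8 180.6  -0.9] turn -0.001 F [ 0.7  0.1 -2.4] q [-0.57 -0.05  1.66  0.    1.53 -2.05] grip 0.273
```

>>> play_rows(series=[6, 15, -2, 0, 15, 11, 31, 0, 0, 15, 13, 36, 0, 0, 15, 13, 36, 0, 0, 15, 11, 31, 0, 0, 15, 7, 20, 0, 0, 15, 4.5, 11, 0, 0, 15, 0, 0, 0, 0, 15])

```text
t: 34.98
tcp_pos: [0.6049, -0.1751, 0.1672]
eef_rot: [[0.088, 0.996, -0.001], [0.996, -0.088, 0.0], [0.0, -0.001, -1.0]]
wrist_force: [-0.1, -0.1, -3.0]
grip_width: 0.271
```

```bash
python3 go.py 604.5 -174.5 165 85
python3 - <<'E'
from meas import *
d=get_image('wrist');C=caps(d)
cv2.imwrite('pics/w13.png',d['img'][:,:,::-1])
for n in ('purple','gold'):
    for s,c,_ in blobs(C[n],60): print(n,np.round(c),s[4],np.round(onplane(d,[c],.088)[0,:2]*1000,1))
E
```

```text
t 34.975 tcp [ 604.9 -175.1  167.2] phi 84.97 shift [ 0.5 -0.5  2.2] turn -0.0 F [-0.1 -0.1 -3. ] q [-0.34  0.38  1.18  0.    1.58 -1.82] grip 0.271
purple [585. 189.] 858 [576.4  -5.5]
purple [579. 221.] 808 [596.6  -7. ]
purple [573. 251.] 770 [616.6  -8.6]
purple [636. 251.] 146 [620.7  34.6]
purple [567. 279.] 733 [636.6 -10.2]
purple [561. 306.] 710 [656.7 -11.7]
purple [630. 306.] 488 [661.5  37.3]
gold [498. 189.] 753 [571.4 -60.7]
gold [408. 193.] 599 [ 569.5 -116.4]
gold [403. 268.] 2345 [ 618.9 -120.5]
gold [489. 251.] 704 [611.5 -64.3]
gold [480. 307.] 649 [651.5 -68.2]
```

View pics/w13.png

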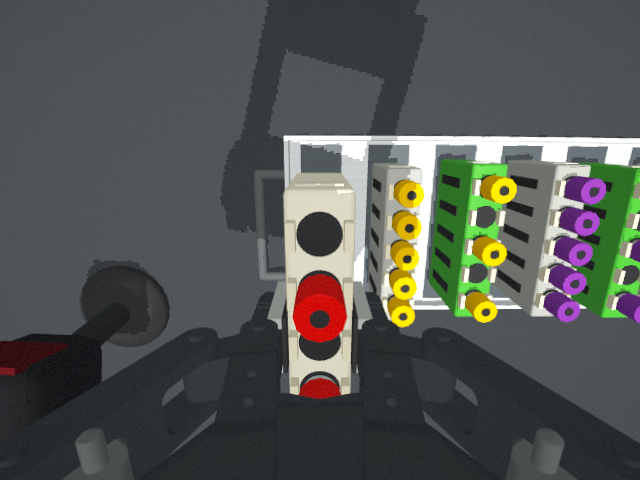

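Run:
```python
from meas import *
import pickle
d=pickle.load(open('top.pkl','rb'))
for z in (.12,.157): print(z,np.round(onplane(d,[[497,180],[500,170],[535,175],[530,193]],z)*1000))
print(np.round(onplane(d,[[480,190],[515,195],[498,208]],0)*1000))
w=get_image('wrist')
for z in (.1,.12,.157): print(np.round(onplane(w,[[101,365],[101,345]],z)*1000))
c,_=ray(w,[[0,0]]);print(c)
```

```text
0.12 [[ 663. -332.  120.]
 [ 684. -339.  120.]
 [ 674. -409.  120.]
 [ 637. -397.  120.]]
0.157 [[ 654. -320.  157.]
 [ 673. -327.  157.]
 [ 664. -395.  157.]
 [ 629. -384.  157.]]
[[ 670. -330.    0.]
 [ 660. -407.    0.]
 [ 630. -369.    0.]]
[[ 666. -331.  100.]
 [ 651. -326.  100.]]
[[ 653. -314.  120.]
 [ 639. -310.  120.]]
[[ 628. -284.  157.]
 [ 617. -281.  157.]]
[ 0.53459356 -0.16873944  0.29722401]
```

>>> play_rows(series=[0, -0.5, 20, 0, 15, 0, 0, 25, 0, 15, 0, 0, 25, 0, 15, 0, 0, 20, 0, 15, 0, 0, 12, 0, 15, 0, 0, 8, 0, 15, 0, 0, 4, 0, 15, 0, 0, 0, 0, 15])

```text
t: 36.08
tcp_pos: [0.6043, -0.1757, 0.0541]
eef_rot: [[0.088, 0.996, 0.001], [0.996, -0.088, -0.0], [-0.0, 0.001, -1.0]]
wrist_force: [0.2, -0.1, -1.9]
grip_width: 0.276
```

>>> play_rows(series=[0, 0, 1, 0, 15, 0, 0, 0.5, 0, 15, 0, 0, 0, 0, 15])

```text
t: 36.45
tcp_pos: [0.6041, -0.1756, 0.0525]
eef_rot: [[0.088, 0.996, 0.0], [0.996, -0.088, -0.0], [0.0, 0.0, -1.0]]
wrist_force: [0.2, -0.2, -0.8]
grip_width: 0.274
```

>>> play_rows(series=[0, 0, 1, 0, 15, 0, 0, 1, 0, 15, 0, 0, 0, 0, 15])

```text
t: 36.83
tcp_pos: [0.6043, -0.1757, 0.0512]
eef_rot: [[0.088, 0.996, 0.001], [0.996, -0.088, -0.0], [-0.0, 0.001, -1.0]]
wrist_force: [-3.0, 1.0, 4.8]
grip_width: 0.277
```

Contact. Release, rise, and draw back so the top camera sees the tray.

>>> play_rows(series=[0, 0, 0, 0, 42, 0, 0, 0, 0, 42, 0, 0, 0, 0, 42, 0, 0, -6, 0, 42, 0, 0, -15, 0, 42, 0, 0, -25, 0, 42, 0, 0, -35, 0, 42, 0, 0, -35, 0, 42])

```text
t: 37.83
tcp_pos: [0.6041, -0.1756, 0.1687]
eef_rot: [[0.088, 0.996, 0.001], [0.996, -0.088, -0.0], [-0.0, 0.001, -1.0]]
wrist_force: [1.0, -0.2, 0.2]
grip_width: 0.496
```

>>> play_rows(series=[0, -35, -10, 0, 42, 0, -40, -10, 0, 42, 0, -40, -10, 0, 42, -30, -40, -10, 0, 42, -30, -20, 0, 0, 42, -30, 0, 0, 0, 42, -30, 0, 0, 0, 42, 0, 0, 0, 0, 42])

```text
t: 38.83
tcp_pos: [0.4189, -0.2812, 0.2074]
eef_rot: [[0.09, 0.996, 0.001], [0.996, -0.09, -0.001], [-0.001, 0.001, -1.0]]
wrist_force: [0.9, 0.4, -0.3]
grip_width: 0.494
```

Run:
```python
from meas import *
d=save('top','t14.png');s=save('scene','s14.png')
W={'top':{'sample':(236,436,172,250),'ctl':(0,2,0,2)},'scene':{'sample':(220,415,240,318),'ctl':(0,2,0,2)}}
# separate within tray by y clusters
ctr=np.array([619,-7]);ux=np.array([np.cos(np.radians(-5)),np.sin(np.radians(-5))]);uy=np.array([-ux[1],ux[0]])
for nm,dd in (('top',d),('scene',s)):
  for n,m in caps(dd).items():
    a,b,t,e=W[nm]['sample'];mm=np.zeros_like(m);mm[t:e,a:b]=m[t:e,a:b]
    ys,xs=np.nonzero(mm); q=onplane(dd,np.c_[xs,ys],.087)[:,:2]*1000-ctr
    L=np.c_[q@ux,q@uy]
    for k in (-168,-112,-56,0,56,112,168):
        g=L[abs(L[:,1]-k)<22]
        if len(g)>60: c,an=line(g); print(nm,n,k,np.round(c,1),round((np.degrees(an)+90)%180-90,1),len(g))
```

```text
top purple 0 [-2.4  0.3] 0.4 221
top purple 56 [ 1.2 56.1] 0.2 128
top gold -112 [   1.4 -112.4] 0.3 240
top gold -56 [ -1.3 -56.7] -0.4 137
top blue 112 [  0.5 111.5] -0.8 243
top blue 168 [  1.3 167.8] -0.0 133
top red -168 [  -1.3 -169.3] -0.2 90
scene purple 0 [3.3 1.5] 0.3 241
scene purple 56 [ 4.3 57. ] -0.8 161
scene gold -112 [   5.9 -111.2] 0.3 265
scene gold -56 [  3.6 -55.3] -0.2 184
scene blue 112 [  4.6 112.3] -1.4 262
scene blue 168 [  5.2 168.5] -0.7 162
scene red -168 [   3.9 -168.2] 0.6 113
```

View pics/t14.png

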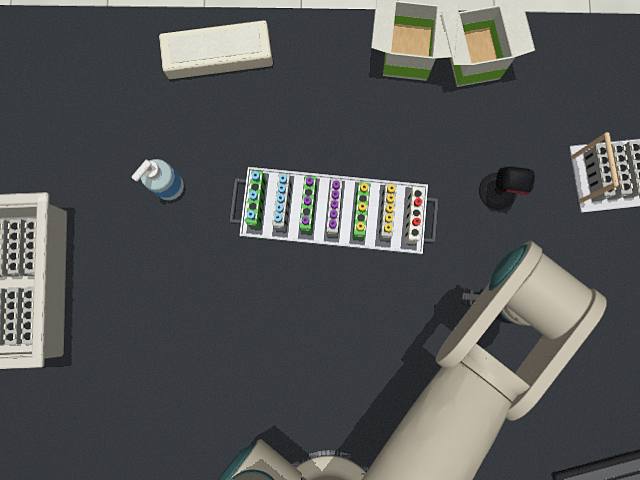

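View pics/s14.png

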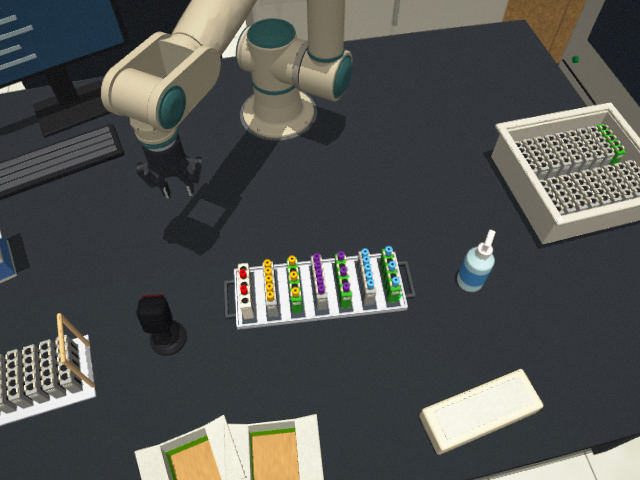

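All seven racks stand in their lanes. Each new rack is within about 2 mm sideways in the top view, and the scanner and bottle have not moved.

```bash
python3 -c "
from h import *; print(state()['dq'].round(3)); print(job_done())"
```

```text
[ 0.018 -0.003  0.01  -0.001 -0.003 -0.001]
the job is handed in; nothing more can be done
None
```

All four racks are in the tray and the job was handed in at about 39 s of the 112 s allowed. The three control racks stand in the lanes directly left of their grey racks: blue at +168 mm, purple at +56 mm and gold at −56 mm. The wash rack is in the rightmost lane, at −168 mm.

- **Top view:** each placed rack is within about 1.5 mm of its lane centre, sideways and endways, and within about 0.5° of the lane's line. The racks look upright in both pictures. The grey racks, scanner and bottle show no visible shift.
- **Scene view:** it agrees sideways to about 1 mm and on angle to 0.8°. It reads about 3–6 mm farther endways for every rack in the tray. I put that down to the cap sides it sees, because the same offset was there before anything moved; it is within the 15 mm limit either way.
- **Forces:** the highest wrist force reported at the end of any move was about 7 N. After each release the gripper rose clear of the rack.

I did not measure each rack's height or tilt after release. Contact with the tray floor was felt at the expected height for all four.

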